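# Open the drill guard and hold its gate wide

## Task

Open the drill guard so that a workmate can reach the vise inside: squeeze the catch with the round pegs together fully first, as it is the safety catch, and then squeeze the catch with the flat plates together fully. Take the gate by its upright pull post, swing it past the detent to about a right angle or wider, and keep holding it there by the post: the job finishes with the gripper still holding the gate wide open. Leave the other things around it where they are.

Things in the scene. Friction and masses are not known exactly. Their poses are not given: they have to be found in the camera images.
- guard: fixed guard: low box of grey sheet steel round a small vise, 215 mm wide, 90 mm high, on a dark base plate, aluminium gate on its robot side. Origin on the table under the gate's hinge axis; x from the gate into the box, y along the shut gate from its free end to its hinge (hinge at the larger y), z up. Yaw within about 0.2 rad
- peg_catch_grip (a point): centre of the catch with two ROUND upright pegs (12 mm diameter), half-way between them, 125 mm above the table; axes as guard. Pegs stand side by side along y, 44 mm over their outer faces (22 mm when fully squeezed), from 106 to 144 mm above the table. The catch sits on the bar 18 mm behind the gate, 40 or 125 mm from the hinge; the plate catch has the other place
- plate_catch_grip (a point): centre of the catch with two FLAT upright plates (36 mm along x, 6 mm thick), half-way between them, 125 mm above the table; axes as guard. Plates stand side by side along y, 44 mm over their outer faces (22 mm when fully squeezed), from 106 to 144 mm above the table; steel hooks and lugs below 106 mm. Sits 40 or 125 mm from the hinge, where the peg catch is not
- gate_hinge (a point): point on the gate's vertical hinge axis, 85 mm above the table; turns with the gate, axes as guard when the gate is shut. The gate panel runs from here 160 mm along its -y, 8 mm thick, from 20 to 85 mm above the table, with four steel lugs on its top edge up to 106 mm
- post_grip (a point): place to hold on the pull post: on its axis, 132 mm above the table. The post is a black upright round bar, 14 mm diameter, top at 155 mm, free all round above 85 mm, on a bracket 42 mm in front of the gate (-x) and 130 mm from the hinge (-y of the gate); it swings with the gate at a radius of 137 mm and is a sleeve that turns freely about its own axis
- pull_post: the pull post itself, a freely turning sleeve on the gate; origin at its lower end, 60 mm above the table, on its axis
- gate (a joint): opening angle in rad: 0 shut, grows as the free end comes towards the robot (clockwise from above), stop at 1.75. A closing spring always pulls (0.9 N at the post when shut, 2.5 N at 1.5 rad). At about 0.65 to 0.95 rad a nub under the gate rides over a spring ball in the base plate (about 6 N at the post); let go beyond it, the gate falls back against the ball at about 0.93 rad
- peg_left (a joint): travel inward, m, of the peg nearer the hinge: 0 locked; takes about 4 N to move, hard stop at 0.011, stays where it is left (no spring back). The gate is free when both pieces of a catch are in by 0.006 or more
- peg_right (a joint): travel inward, m, of the peg farther from the hinge: 0 locked; takes about 4 N to move, hard stop at 0.011, stays where it is left (no spring back). The gate is free when both pieces of a catch are in by 0.006 or more
- plate_left (a joint): travel inward, m, of the plate nearer the hinge: 0 locked; takes about 4 N to move, hard stop at 0.011, stays where it is left (no spring back). The gate is free when both pieces of a catch are in by 0.006 or more
- plate_right (a joint): travel inward, m, of the plate farther from the hinge: 0 locked; takes about 4 N to move, hard stop at 0.011, stays where it is left (no spring back). The gate is free when both pieces of a catch are in by 0.006 or more
- vise: bystander, not to be disturbed: grey drill vise, 90 x 70 x 48 mm, inside the guard; origin under its middle
- offcut: bystander, not to be disturbed: plywood offcut, 110 x 70 x 18 mm, lying on the table; origin under its middle
- brush: bystander, not to be disturbed: brush lying on the table; origin under its middle
- tape: bystander, not to be disturbed: roll of grey tape, 72 mm across, 24 mm high; origin under its middle
- spanner: bystander, not to be disturbed: spanner lying on the table; origin under its middle
- bit_block: bystander, not to be disturbed: plywood block with drill bits, 50 x 100 x 30 mm, bits up to 84 mm high; origin under its middle
- oil: bystander, not to be disturbed: white bottle, 48 mm across, 125 mm high; origin under its middle
- nut_tin: bystander, not to be disturbed: steel bowl, 60 mm across, 40 mm high; origin under its middle

How it is judged:
By the outcome, as a careful person would: the job done as asked, in the order asked, and still so for the second after the job is handed in, while the arm keeps its last pose, push and grip.
It also fails if it takes over 51 s, if anything falls off the work surface, if the arm or the gripper's body presses on something with over 40 N, if the wrist force passes 120 N, or if a joint passes its speed limit or range.

## Robot

A 6-joint arm with a two-finger parallel gripper is mounted at the origin on the work surface. World frame = base frame: x ahead of the robot, y to its left, z up, the work surface at z = 0. Lengths are in mm, angles in rad, forces in N, time in s.
With the tool pointing down it reaches from about 275 to 750 mm from the base axis. Payload 10.2 kg.
Tool frame: the origin (TCP) lies at the very end of the fingers, on their centre line; the grasp point (between the pads) lies 19 mm behind it; z points along the fingers, y is the direction in which the jaws open and shut (so a half turn about z gives the same grasp; the last joint's range is limited). The gripper opens to 85 mm and grips with 20 to 120 N. Pads are 22 mm wide; open, the fingers measure 114 mm over their backs; the gripper's body (76 mm by 85 mm) begins 54 mm behind the grasp point. The pads swing forward as they close: fully open they stand 13 mm farther back than shut.
Start: joints at [-1.364, 0.313, 1.498, -0, 1.331, -0.223], TCP at [218.75, -477.262, 200.494] pointing down, gripper open.
Joint ranges: [-2.94, 2.94], [-0.97, 2.17], [0.19, 2.56], [-1.23, 4.37], [0.02, 3.11], [-2.88, 2.88]. Speed limits (rad/s): [2.39, 2.39, 3.01, 3.14, 3.14, 3.14].

## Interface

Orientations are given as a unit quaternion [w, x, y, z].
In Python, from rig import readout, cams, finish_job gives the robot as it stands. The module is installed in compiled form; this text tells all that it offers.
- The arm moves only by the tool carry_out, never from a script. Its argument "steps" is one flat list of numbers, 7 for each row, row after row: the shift along the tool's x, y, z in cm, then the turn, a rotation vector about the tool's x, y, z in units of 5 degrees (1.0 is 5 degrees), then the opening, from -1 (shut) to 1 (fully open), so that 0 is half open. In form: [x, y, z, ax, ay, az, hand, x, y, z, ax, ay, az, hand, ...]. A call has 1 to 20 rows; each row shifts and turns the commanded pose from where the row before left it, along the tool's axes as they then stand; what a row does not reach is not made up. A row lasts 1/12 s, in which the tool goes at most 41.7 mm and 7.16 degrees, less where a joint would pass 70% of its speed; a pose out of reach is approached as far as the arm can. A call with a gripper value outside its range is refused whole. The fingers move at their own pace and stop on an object; "grip_force" is the grip in N (left out, the last holds). Time passes only in rows, so rows that do not move let the fingers close. It gives the time, the measured TCP pose, the force and the opening at its end, in the units of the state.
- readout.sense(): the state, without advancing time (a new reading comes with each control period).
- cams.capture(name): name is "scene" or "top"; returns the picture (420x560x3 uint8, red, green, blue); there is no depth.
- cams.calibration(name): a dict with "fx", "fy", "cx", "cy" (pixels), "R" (3x3) and "t" (3): a world point X has camera coordinates R X + t. Camera axes: x right, y down, z forward; pixel columns grow to the right and rows downward; lengths in mm; the calibration is good to about 2 mm. A picture is of the moment at which its call begins. calibration takes no time and is no camera call.
- finish_job(): hands the job in, once; it reports no verdict.
The state is a dict: "time_s": time; "joints": joint angles; "dq": joint speeds; "tau": joint torques, N m; "eef_pos": TCP position; "ee_rot": TCP orientation; "force": force on the tool from outside, world axes, zero at the start; "wrist_torque": the same for the moment, N m; "grip_width": opening from 0.0 (shut) to 1.0 (fully open).
Only numpy, scipy, OpenCV 4.12 (cv2) and the standard library are available. Lean on these libraries where they do the work, as an engineer would, in place of code of your own. Each camera call takes 0.05 s, during which the arm holds its last target.

## Working session

There is one attempt and no reset: what is moved stays moved. The work goes in short steps, Python scripts to look and compute and a tool call to move; the robot and the scene stay as the last step left them, time stands still between calls to the robot, and variables do not carry over. Pictures are saved under pics/ and viewed, and the job is handed in when it is done.

Besides the shell and the picture viewer there is one more tool, called after "Call:" as a command line: name --argument value ..., lists and objects as JSON in quotes. carry_out: Moves the arm, as the interface text tells. Its arguments: {"type":"object","properties":{"steps":{"type":"array","items":{"type":"number"}},"grip_force":{"type":"number"}},"required":["steps"]}

```bash
mkdir -p pics; python3 - <<'E'
from rig import readout,cams
import cv2
print(readout.sense())
for n in("scene","top"):
    im=cams.capture(n); cv2.imwrite(f"pics/{n}0.png",im[:,:,::-1]); print(n,cams.calibration(n))
E
```

```text
{'time_s': 0.0, 'joints': array([-1.36437625e+00,  3.13458090e-01,  1.49844777e+00,  1.81618449e-05,
        1.33097206e+00, -2.23381670e-01]), 'dq': array([-0.00155493, -0.00015772,  0.00063811,  0.0023174 ,  0.00023432,
        0.00048108]), 'tau': array([-3.56035940e-03, -4.12275660e+01, -2.59746069e+01, -3.45626195e-04,
        4.23746940e-03,  4.87172457e-06]), 'eef_pos': array([ 218.70372624, -476.95690477,  199.92693277]), 'ee_rot': array([-6.42533536e-04,  9.76997797e-01,  2.13248427e-01,  1.42692789e-05]), 'force': array([ 0.48736264,  0.50658483, -0.55316068]), 'wrist_torque': array([-0.00129209, -0.01056008,  0.01237807]), 'grip_width': 1.001017609279328}
scene {'fx': 416.511032365846, 'fy': 416.511032365846, 'cx': 277.6678316749169, 'cy': 206.45952218216777, 'R': array([[ 0.29923867,  0.95406084,  0.01497094],
       [ 0.68997648, -0.20551853, -0.69404221],
       [-0.65908169,  0.21801386, -0.71977864]]), 't': array([-179.68841329, -326.39347294, 1490.66402541])}
top {'fx': 521.1019560654634, 'fy': 521.1019560654634, 'cx': 282.2944329461991, 'cy': 214.736223897857, 'R': array([[-0.01459854, -0.99983728, -0.01059706],
       [-0.9977541 ,  0.0152594 , -0.065222  ],
       [ 0.06537309,  0.00962111, -0.99781451]]), 't': array([  35.33765296,  592.51194494, 1109.35627999])}
```

View pics/scene0.png

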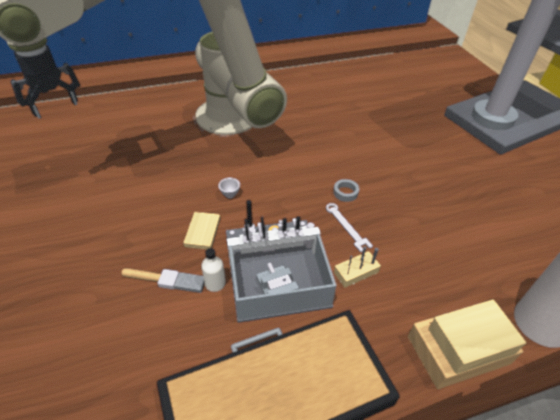

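View pics/top0.png

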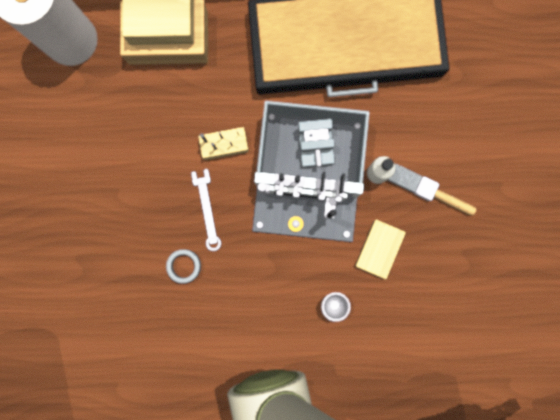

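The top view shows the guard at about (310,170), with the post at about (331,212) and the hinge on the left. I'll zoom in on the catches.

```bash
python3 - <<'E'
import cv2
a=cv2.imread("pics/top0.png")[90:250,240:380]; cv2.imwrite("pics/topz.png",cv2.resize(a,(700,800)[:2] if 0 else (525,600),interpolation=cv2.INTER_CUBIC))
b=cv2.imread("pics/scene0.png")[190:290,215:345]; cv2.imwrite("pics/scz.png",cv2.resize(b,(780,600),interpolation=cv2.INTER_CUBIC))
E
```

```text
(no output)
```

View pics/topz.png

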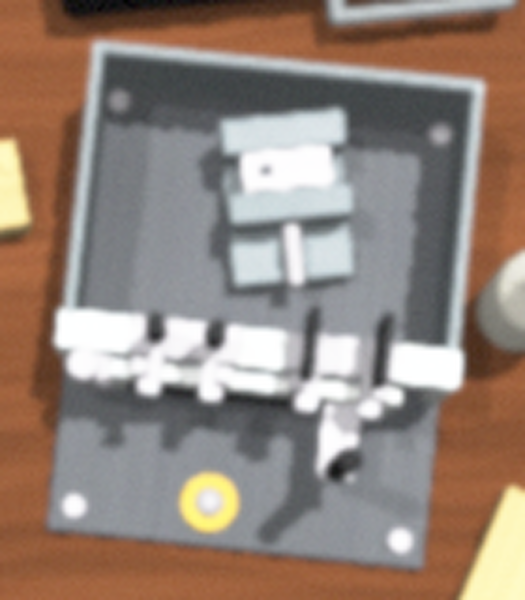

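View pics/scz.png

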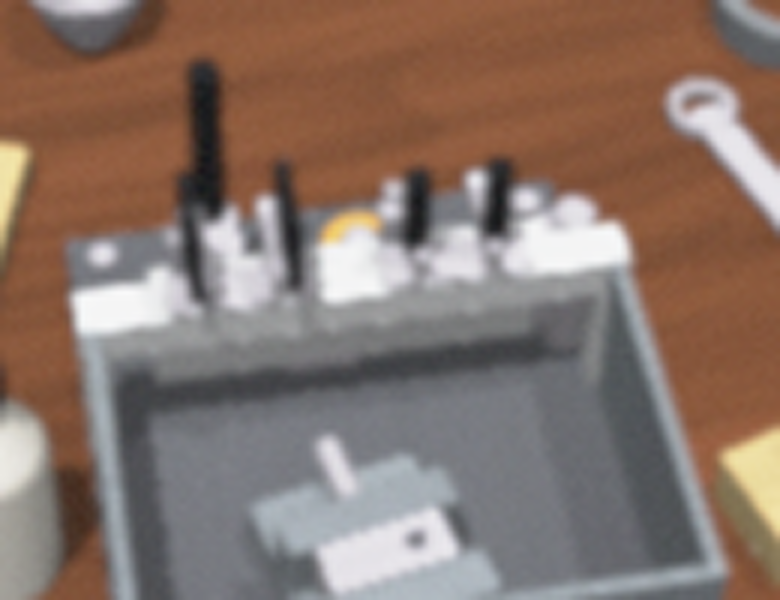

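```bash
cat > h.py <<'E'
from rig import cams
import numpy as np
def ray(n,u,v):
    c=cams.calibration(n);R=np.array(c['R']);t=np.array(c['t'])
    d=R.T@np.array([(u-c['cx'])/c['fx'],(v-c['cy'])/c['fy'],1]);return -R.T@t,d
def onz(n,u,v,z):
    C,d=ray(n,u,v);return C+d*(z-C[2])/d[2]
def proj(n,X):
    c=cams.calibration(n);p=np.array(c['R'])@X+np.array(c['t']);return c['fx']*p[0]/p[2]+c['cx'],c['fy']*p[1]/p[2]+c['cy']
E
python3 - <<'E'
from h import *
np.set_printoptions(precision=1,suppress=True)
print(ray("top",0,0)[0],ray("scene",0,0)[0])
T=lambda u,v,z:onz("top",240+u/3.75-.37,90+v/3.75-.37,z)
S=lambda u,v,z:onz("scene",215+u/6-.4,190+v/6-.4,z)
print("rim back",T(97,45,90),T(483,84,90)); print("base front",T(50,530,8),T(422,568,8),"screws",T(74,505,8),T(400,541,8))
for n,a,b in [("pegL",(155,325),(498,162)),("pegR",(215,332),(418,172)),("plL",(313,343),(283,165)),("plR",(384,355),(188,178)),("post",(346,463),(203,65))]:
    z=155 if n=="post" else 144
    print(n,T(*a,z-(0 if n=="post" else 6)),S(*b,z))
E
python3 - <<'E'
import cv2,numpy as np
a=cv2.imread("pics/top0.png")
g=a.max(2)
s=g[165:225,300:350]
for n,(u0,v0,u1,v1) in dict(pegs=(276,170,304,184),plates=(317,165,348,188),post=(322,204,338,222)).items():
    m=(g[v0:v1,u0:u1]<60).astype(np.uint8)
    k,l,st,c=cv2.connectedComponentsWithStats(m)
    for i in range(1,k):
        if st[i,4]>4: print(n,st[i]+[u0,v0,0,0,0],c[i]+[u0,v0])
E
```

```text
[ 519.2   15.6 1146. ] [1261.4 -220.6  849.1]
rim back [822.4  57.   90. ] [ 797.  -154.2   90. ]
base front [559.2  91.2   8. ] [ 533.9 -124.8    8. ] screws [573.5  77.    8. ] [ 549.7 -112.3    8. ]
pegL [660.3  26.8 138. ] [659.8  27.2 144. ]
pegR [656.1  -4.3 138. ] [656.   -3.8 144. ]
plL [649.6 -55.  138. ] [637.7 -52.2 144. ]
plR [642.7 -91.6 138. ] [633.8 -88.6 144. ]
post [585.8 -69.3 155. ] [587.6 -70.2 155. ]
post [328 213   4   5  12] [329.5 215. ]
```

Pegs are the catch near the hinge and plates the far one. Both views agree on hinge ≈ (644,54) and yaw ≈ -0.12, so the peg catch is at (657.5,12), the plates at (647,-72.5) and the post at (587,-70). I'll move above the pegs.

Call:
carry_out --steps '[3.0,-1.3,0,0,0,0,0.5,3.0,-1.3,0,0,0,0,0.5,3.0,-1.3,0,0,0,0,0.5,3.0,-1.3,0,0,0,0,0.5,3.0,-1.3,0,0,0,0,0.5,3.0,-1.3,0,0,0,0,0.5,3.0,-1.3,0,0,0,0,0.5,3.0,-1.3,0,0,0,0,0.5,3.0,-1.3,0,0,0,0,0.5,3.0,-1.3,0,0,0,0,0.5,3.0,-1.3,0,0,0,0,0.5,3.0,-1.3,0,0,0,0,0.5,3.0,-1.3,0,0,0,0,0.5,3.0,-1.3,0,0,0,0,0.5,3.0,-1.3,0,0,0,0,0.5,3.0,-1.3,0,0,0,0,0.5,3.0,-1.3,0,0,0,0,0.5,3.0,-1.3,0,0,0,0,0.5,3.0,-1.3,0,0,0,0,0.5,3.0,-1.3,0,0,0,0,0.5]' --grip_force 40

```text
time_s: 1.77
eef_pos: [656.5, 10.6, 200.0]
ee_rot: [-0.0, 0.977, 0.213, -0.0]
force: [-0.4, -0.6, -0.4]
grip_width: 0.747
```

Call:
carry_out --steps '[0,0,0,0,0,1.0,0.5,0,0,0,0,0,1.0,0.5,0,0,0,0,0,1.0,0.5,0,0,0,0,0,1.0,0.5,0,0,0,0,0,1.0,0.5,0,0,0,0,0,1.3,0.5,0,0,0,0,0,0,0.5,0,0,0,0,0,0,0.5,0,0,0,0,0,0,0.5,0,0,0,0,0,0,0.5]'

```text
time_s: 2.6
eef_pos: [655.8, 9.1, 200.4]
ee_rot: [0.0, 0.998, -0.059, -0.0]
force: [-0.5, 0.2, 0.4]
grip_width: 0.746
```

```bash
cat > w.py <<'E'
import sys
from h import *
from rig import readout
from scipy.spatial.transform import Rotation as Ro
np.set_printoptions(precision=2,suppress=True)
s=readout.sense();q=s['ee_rot'];R=Ro.from_quat([q[1],q[2],q[3],q[0]]).as_matrix()
t=np.array([float(a) for a in sys.argv[1:4]])
print("t",s['time_s'],"pos",s['eef_pos'],"yaw",np.arctan2(R[1,0],R[0,0]),"z",R[:,2],"F",s['force'],"w",s['grip_width'],"\njoints",s['joints'])
print("tool shift cm",R.T@(t-s['eef_pos'])/10)
E
python3 w.py 657.5 12 109
```

```text
t 2.6 pos [655.8   9.1 200.4] yaw -0.11782759958392769 z [-0.  0. -1.] F [-0.48  0.15  0.35] w 0.7460770222759563 
joints [-0.16  0.61  1.04 -0.    1.48  1.52]
tool shift cm [ 0.14 -0.31  9.14]
```

Call:
carry_out --steps '[0.15,-0.3,1.0,0,0,0,0.5,0,0,2.0,0,0,0,0.5,0,0,1.3,0,0,0,0.5,0,0,0,0,0,0,0.5,0,0,0,0,0,0,0.5]'

```text
time_s: 3.02
eef_pos: [657.5, 12.1, 156.8]
ee_rot: [-0.0, 0.998, -0.06, -0.001]
force: [0.2, 0.5, -0.0]
grip_width: 0.748
```

```bash
python3 w.py 657.5 12 109; python3 - <<'E'
from rig import cams
import cv2
b=cams.capture("scene")[150:290,195:365,::-1]; cv2.imwrite("pics/s1.png",cv2.resize(b,(728,600),interpolation=cv2.INTER_CUBIC))
a=cams.capture("top")[90:250,240:380,::-1]; cv2.imwrite("pics/t1.png",cv2.resize(a,(525,600),interpolation=cv2.INTER_CUBIC))
E
```

```text
t 3.0167 pos [657.47  12.09 156.82] yaw -0.11926577241115495 z [-0.  0. -1.] F [ 0.18  0.53 -0.  ] w 0.7478135364956252 
joints [-0.16  0.64  1.11  0.    1.39  1.53]
tool shift cm [0.01 0.01 4.78]
```

View pics/s1.png

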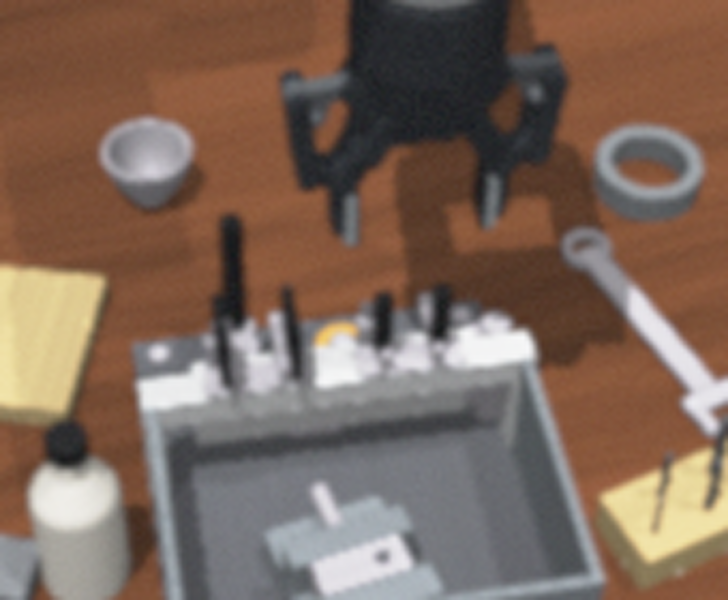

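View pics/t1.png

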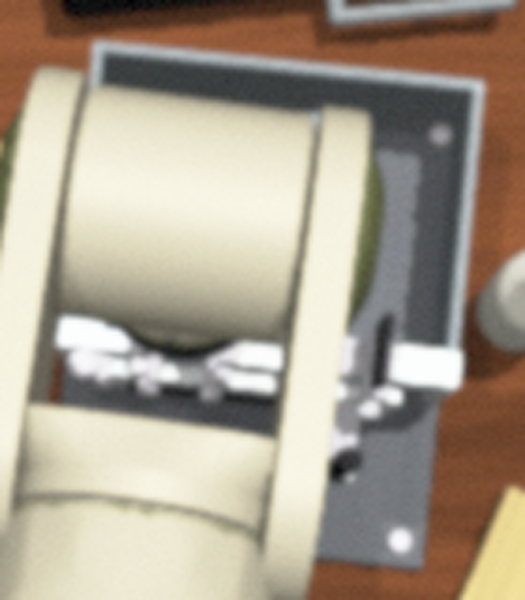

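```bash
python3 - <<'E'
from h import *
for X in [(657.5,12,144),(657.5,12,157),(657.5,12,170)]:
    p=proj("scene",np.array(X)); print(X,(p[0]-195)*4.28,(p[1]-150)*4.28)
for u,v in [(345,240),(487,225)]:
    for z in (157,165,172): print(onz("scene",195+u/4.28,150+v/4.28,z))
E
```

```text
(657.5, 12, 144) 410.9837420209349 287.9855359603054
(657.5, 12, 157) 411.9150164116435 271.4577830506936
(657.5, 12, 170) 412.8648793521756 254.60013063831448
[625.16154086 -15.19275356 157.        ]
[632.51625357 -17.56740126 165.        ]
[638.95162719 -19.645218   172.        ]
[636.40081446  62.37117078 157.        ]
[643.62561353  59.09996943 165.        ]
[649.94731271  56.23766824 172.        ]
```

```bash
python3 - <<'E'
from rig import cams
import cv2,numpy as np
from h import *
im=cams.capture("scene")[:,:,::-1].copy()
b=cv2.resize(im[160:250,250:340],(600,600),interpolation=cv2.INTER_NEAREST)
b=np.clip(b*1.6,0,255).astype(np.uint8)
for z in (150,157,165,180):
    for y in (-27,27):
        p=proj("scene",np.array([657.5+.119*y,12+.993*y,z])); cv2.circle(b,(int((p[0]-250+.5)*6.667),int((p[1]-160+.5)*6.667)),3,(0,255,0),-1)
cv2.imwrite("pics/s2.png",b)
E
```

```text
(no output)
```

View pics/s2.png

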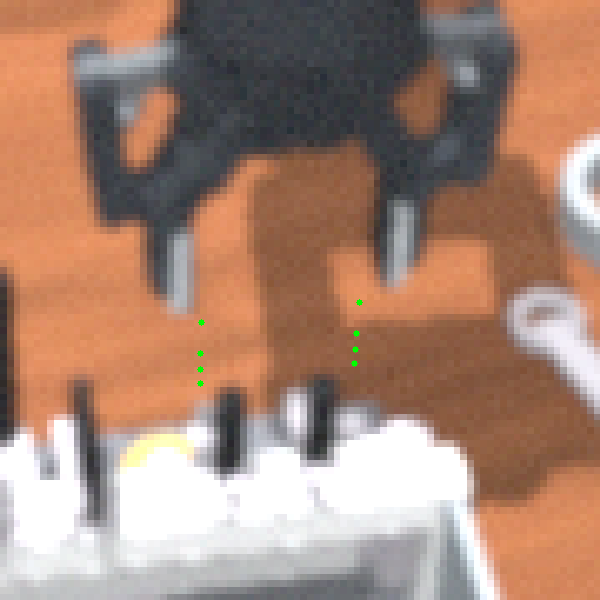

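```bash
python3 - <<'E'
import cv2,numpy as np
from h import *
im=cv2.imread("pics/scene0.png")
b=cv2.resize(im[40:130,0:90],(600,600),interpolation=cv2.INTER_NEAREST)
b=np.clip(b*1.6,0,255).astype(np.uint8)
d=np.array([.4168,-.909,0])
for z,c in ((200,(0,255,0)),(213,(0,255,255)),(230,(255,0,255))):
    for y in (-50,0,50):
        p=proj("scene",np.array([218.7,-477,z])+d*y); cv2.circle(b,(int((p[0]+.5)*6.667),int((p[1]-40+.5)*6.667)),3,c,-1)
cv2.imwrite("pics/s3.png",b)
E
```

```text
(no output)
```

View pics/s3.png

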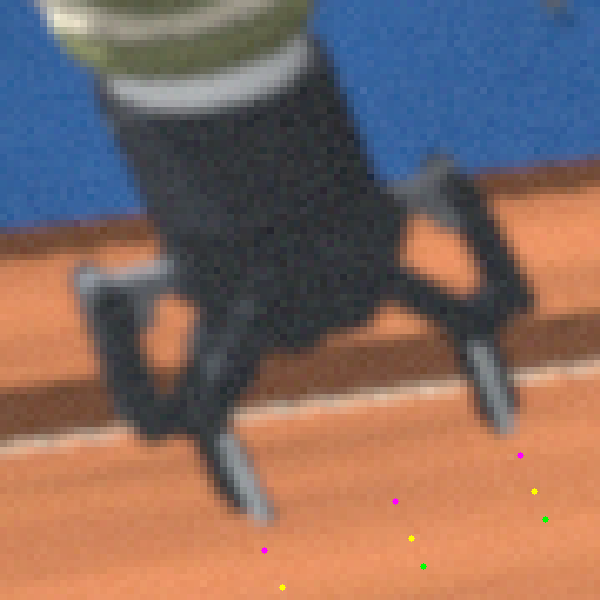

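The fingertips look about 20 mm higher than the TCP reading suggests. I'll close the jaws here, above the pegs, to check where the tips really are.

Call:
carry_out --steps '[0,0,0,0,0,0,-1,0,0,0,0,0,0,-1,0,0,0,0,0,0,-1,0,0,0,0,0,0,-1,0,0,0,0,0,0,-1,0,0,0,0,0,0,-1,0,0,0,0,0,0,-1,0,0,0,0,0,0,-1]'

```text
time_s: 3.83
eef_pos: [657.7, 11.9, 157.5]
ee_rot: [-0.0, 0.998, -0.06, -0.0]
force: [0.8, -0.9, -1.0]
grip_width: -0.004
```

```bash
python3 w.py 657.5 12 109;python3 - <<'E'
from rig import cams
import cv2,numpy as np
from h import *
im=cams.capture("scene")[:,:,::-1].copy()
b=cv2.resize(im[160:250,250:340],(600,600),interpolation=cv2.INTER_NEAREST)
b=np.clip(b*1.6,0,255).astype(np.uint8)
for z in (150,157,165,180):
    for y in (-27,0,27):
        p=proj("scene",np.array([657.5+.119*y,12+.993*y,z])); cv2.circle(b,(int((p[0]-250+.5)*6.667),int((p[1]-160+.5)*6.667)),2,(0,255,0),-1)
cv2.imwrite("pics/s4.png",b)
E
```

```text
t 3.8333 pos [657.69  11.88 157.5 ] yaw -0.1199991581273916 z [-0.  0. -1.] F [ 0.81 -0.9  -1.03] w -0.003728880517517842 
joints [-0.16  0.64  1.11  0.    1.39  1.53]
tool shift cm [-0.02 -0.01  4.85]
```

View pics/s4.png

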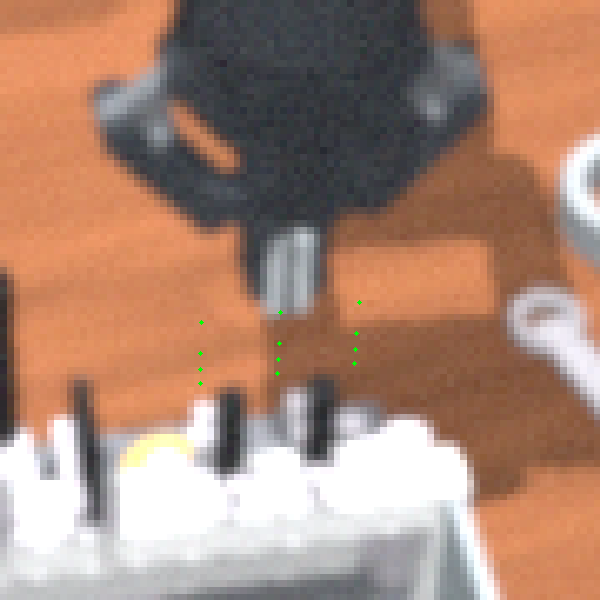

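The fingertips really do appear about 22 mm higher than nominal and about 3 mm towards +y. I'll open, come down in stages and watch.

Call:
carry_out --steps '[0,0,0,0,0,0,0.5,0,0,0,0,0,0,0.5,0,0,0,0,0,0,0.5,0,0,0,0,0,0,0.5,0,0,0,0,0,0,0.5,0,0,0,0,0,0,0.5,0,0,1.0,0,0,0,0.5,0,0,1.0,0,0,0,0.5,0,0,1.0,0,0,0,0.5,0,0,1.0,0,0,0,0.5,0,0,0.7,0,0,0,0.5,0,0,0,0,0,0,0.5,0,0,0,0,0,0,0.5]'

```text
time_s: 4.97
eef_pos: [657.6, 11.9, 110.1]
ee_rot: [-0.0, 0.998, -0.06, -0.0]
force: [0.7, -0.6, -0.0]
grip_width: 0.75
```

```bash
cat > look.py <<'E'
import sys
from rig import cams
import cv2,numpy as np
from h import *
n,name,u,v,s=sys.argv[1],sys.argv[2],*map(int,sys.argv[3:6])
im=cams.capture(n)[:,:,::-1].copy()
k=600/s
b=cv2.resize(im[v:v+s,u:u+s],(600,600),interpolation=cv2.INTER_CUBIC)
b=np.clip(b*1.6,0,255).astype(np.uint8)
cv2.imwrite(f"pics/{name}.png",b)
E
python3 w.py 657.5 12 109; python3 look.py scene s5 250 160 90
```

```text
t 4.9667 pos [657.58  11.92 110.09] yaw -0.11998304898125675 z [-0.  0. -1.] F [ 0.69 -0.64 -0.03] w 0.7499927508802519 
joints [-0.16  0.68  1.17  0.    1.29  1.53]
tool shift cm [-0.01 -0.01  0.11]
```

View pics/s5.png

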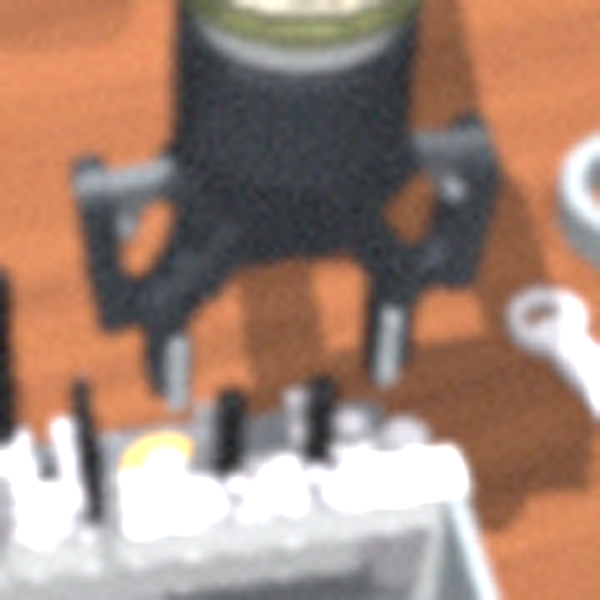

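```bash
python3 - <<'E'
import cv2,numpy as np
from h import *
for z in (200,213,235): print(z,proj("top",np.array([218.7,-477,z])))
a=cv2.imread("pics/top0.png")[300:420,440:560]
b=cv2.resize(a,(600,600),interpolation=cv2.INTER_CUBIC); b=np.clip(b*2.,0,255).astype(np.uint8); cv2.imwrite("pics/tz2.png",b)
# tool-frame offset fit from scene: start(open) and closed
def J(X):
    p0=np.array(proj("scene",X)); return np.array([(np.array(proj("scene",X+e))-p0) for e in np.eye(3)]).T
X1=np.array([218.7,-477,213.]);X2=np.array([657.6,12,157.])
def T(y): return np.array([[np.cos(y),np.sin(y),0],[np.sin(y),-np.cos(y),0],[0,0,1.]])
d1=np.array([382/6.667-.5,40+475/6.667-.5])-proj("scene",X1)
d2=np.array([250+288/6.667-.5,160+315/6.667-.5])-proj("scene",X2)
A=np.vstack([J(X1)@T(.43),J(X2)@T(-.12)]);b=np.r_[d1,d2]
print(d1,d2,np.linalg.lstsq(A,b,rcond=None)[0])
A=np.vstack([J(X1),J(X2)]);print("world",np.linalg.lstsq(A,b,rcond=None)[0])
E
```

```text
200 (np.float64(569.5931919992643), np.float64(415.3446252963764))
213 (np.float64(573.6249779733075), np.float64(417.72775163683866))
235 (np.float64(580.7173762501975), np.float64(421.91995857925133))
[-4.38052766 -9.56173562] [ 1.44190593 -6.70791392] [16.60310933  2.71324055 40.21036386]
world [ 8.18966705 -0.04890097 32.8326137 ]
```

View pics/tz2.png

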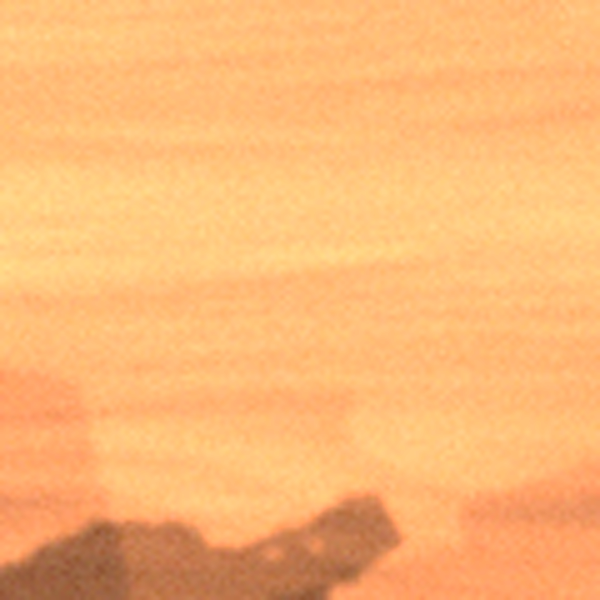

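Call:
carry_out --steps '[0,0,0.3,0,0,0,0.5,0,0,0.3,0,0,0,0.5,0,0,0.3,0,0,0,0.5,0,0,0.3,0,0,0,0.5,0,0,0,0,0,0,0.5]'

```text
time_s: 5.43
eef_pos: [657.4, 11.9, 97.7]
ee_rot: [-0.0, 0.998, -0.06, -0.001]
force: [-0.3, -0.1, -0.1]
grip_width: 0.748
```

```bash
python3 w.py 657.5 12 98; python3 look.py scene s6 250 160 90
```

```text
t 5.4333 pos [657.36  11.93  97.7 ] yaw -0.1200191922458546 z [-0.  0. -1.] F [-0.26 -0.14 -0.13] w 0.7480948778513103 
joints [-0.16  0.69  1.18  0.    1.27  1.53]
tool shift cm [ 0.01 -0.01 -0.03]
```

View pics/s6.png

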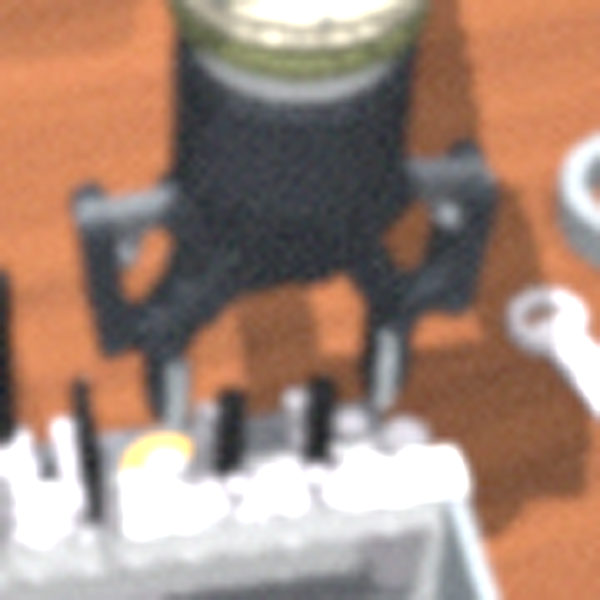

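Call:
carry_out --steps '[0,0,0.3,0,0,0,0.5,0,0,0.3,0,0,0,0.5,0,0,0,0,0,0,0.5]'

```text
time_s: 5.73
eef_pos: [657.4, 11.9, 91.8]
ee_rot: [-0.0, 0.998, -0.06, -0.001]
force: [0.1, -0.5, -0.3]
grip_width: 0.75
```

Call:
carry_out --steps '[0,0,0,0,0,0,0.2,0,0,0,0,0,0,0.2,0,0,0,0,0,0,0.05,0,0,0,0,0,0,0.05,0,0,0,0,0,0,-0.1,0,0,0,0,0,0,-0.1]' --grip_force 25

```text
time_s: 6.23
eef_pos: [657.9, 11.9, 93.1]
ee_rot: [0.0, 0.998, -0.06, 0.0]
force: [-1.3, -0.3, 3.9]
grip_width: 0.453
```

```bash
python3 w.py 657.5 12 98; python3 look.py scene s7 250 160 90
```

```text
t 6.2333 pos [657.87  11.9   93.07] yaw -0.11994917197953707 z [ 0. -0. -1.] F [-1.26 -0.32  3.93] w 0.45342690340007574 
joints [-0.16  0.7   1.19 -0.    1.26  1.53]
tool shift cm [-0.04 -0.01 -0.49]
```

View pics/s7.png

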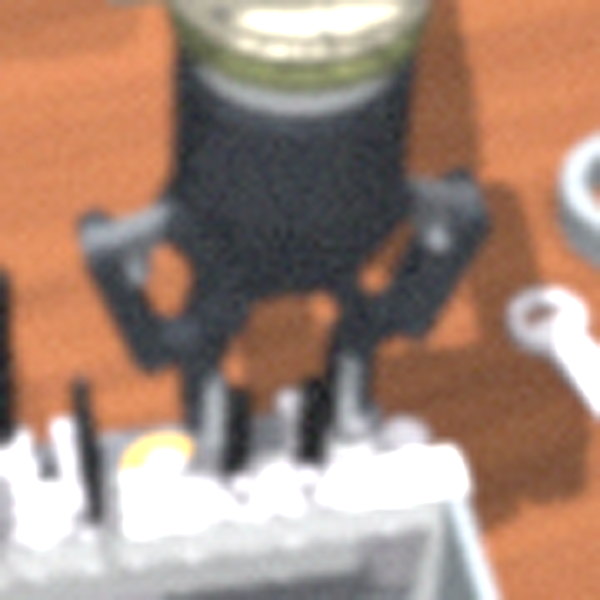

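Both pads are on the pegs, at width 0.45. Next is the full squeeze.

Call:
carry_out --steps '[0,0,-0.1,0,0,0,-0.25,0,0,-0.1,0,0,0,-0.25,0,0,-0.1,0,0,0,-0.4,0,0,0,0,0,0,-0.4,0,0,0,0,0,0,-1,0,0,0,0,0,0,-1,0,0,0,0,0,0,-1,0,0,0,0,0,0,-1]' --grip_force 40

```text
time_s: 6.95
eef_pos: [657.6, 12.0, 95.8]
ee_rot: [-0.0, 0.998, -0.06, -0.0]
force: [-1.9, 0.8, 2.3]
grip_width: 0.195
```

```bash
python3 w.py 657.5 12 98; python3 look.py scene s8 250 160 90
```

```text
t 6.95 pos [657.6   12.    95.81] yaw -0.11992412165534999 z [-0.  0. -1.] F [-1.87  0.76  2.35] w 0.19518594861721783 
joints [-0.16  0.69  1.19  0.    1.26  1.53]
tool shift cm [-0.01  0.   -0.22]
```

View pics/s8.png

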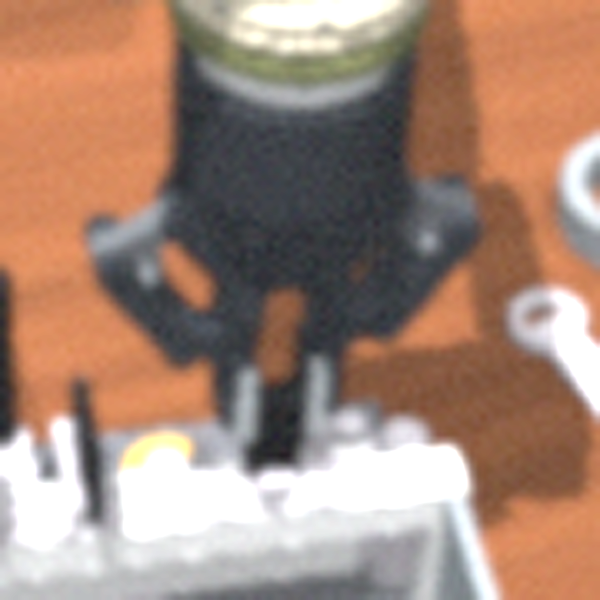

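Call:
carry_out --steps '[0,0,0,0,0,0,-1,0,0,0,0,0,0,-1,0,0,0,0,0,0,-1]' --grip_force 50

```text
time_s: 7.25
eef_pos: [657.7, 12.0, 96.0]
ee_rot: [-0.0, 0.998, -0.06, 0.0]
force: [-3.6, 1.5, 6.1]
grip_width: 0.182
```

Call:
carry_out --steps '[0,0,0,0,0,0,0.3,0,0,0,0,0,0,0.3,0,0,0,0,0,0,0.3,0,0,0,0,0,0,0.3,0,0,0,0,0,0,0.3,0,0,-2,0,0,0,0.5,0,0,-3,0,0,0,0.5,0,0,-3,0,0,0,0.5,0,0,0,0,0,0,0.5]'

```text
time_s: 8.0
eef_pos: [660.0, 11.6, 182.3]
ee_rot: [0.001, 0.998, -0.06, 0.005]
force: [-0.7, 0.1, 0.1]
grip_width: 0.749
```

```bash
python3 w.py 647.3 -72.5 173; python3 look.py scene s9 250 160 90
```

```text
t 8.0 pos [660.01  11.6  182.28] yaw -0.11983406830345192 z [ 0.01 -0.   -1.  ] F [-0.75  0.09  0.06] w 0.7485250219793477 
joints [-0.16  0.63  1.07 -0.    1.43  1.53]
tool shift cm [-0.27  8.5   0.93]
```

View pics/s9.png

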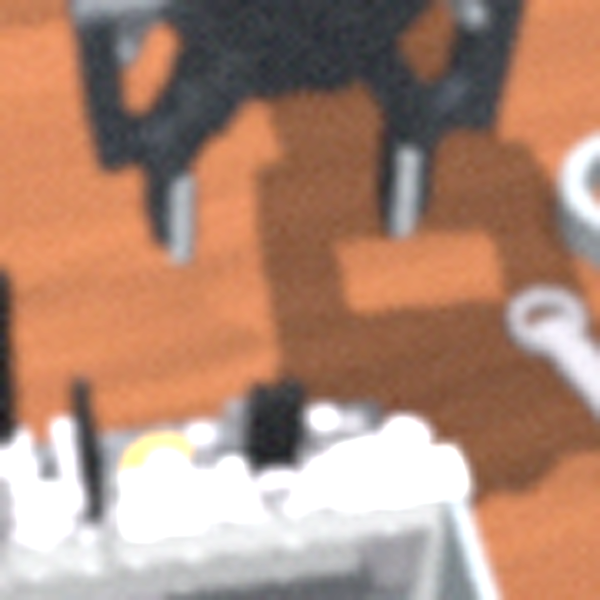

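Pegs are fully together, a single block at (277,425). Now to the plates.

Call:
carry_out --steps '[0,2.0,0,0,0,0,0.5,0,3.0,0,0,0,0,0.5,0,2.5,0,0,0,0,0.5,0,1.0,0,0,0,0,0.5,0,0,0,0,0,0,0.5,0,0,0,0,0,0,0.5,0,0,0,0,0,0,0.5]'

```text
time_s: 8.63
eef_pos: [647.6, -71.1, 175.2]
ee_rot: [-0.0, 0.998, -0.059, -0.0]
force: [1.0, 0.4, -0.5]
grip_width: 0.747
```

```bash
python3 w.py 647.3 -72.5 94
```

```text
t 8.6333 pos [647.59 -71.14 175.2 ] yaw -0.11888446387069736 z [-0.  0. -1.] F [ 0.98  0.42 -0.47] w 0.7468910511873894 
joints [-0.29  0.62  1.1   0.    1.42  1.4 ]
tool shift cm [-0.01  0.14  8.12]
```

Call:
carry_out --steps '[0,0.1,2.0,0,0,0,0.5,0,0,2.0,0,0,0,0.5,0,0,1.0,0,0,0,0.5,0,0,0.5,0,0,0,0.5,0,0,0.3,0,0,0,0.5,0,0,0,0,0,0,0.5,0,0,0,0,0,0,0.5]'

```text
time_s: 9.22
eef_pos: [647.9, -73.4, 118.4]
ee_rot: [0.0, 0.998, -0.06, 0.001]
force: [0.5, -0.3, 0.2]
grip_width: 0.748
```

```bash
python3 w.py 647.3 -72.5 94;python3 look.py scene s10 220 160 90
```

```text
t 9.2167 pos [647.87 -73.35 118.44] yaw -0.1197001180284182 z [ 0. -0. -1.] F [ 0.46 -0.3   0.16] w 0.7477873475223387 
joints [-0.29  0.66  1.18  0.    1.3   1.4 ]
tool shift cm [-0.07 -0.08  2.44]
```

View pics/s10.png

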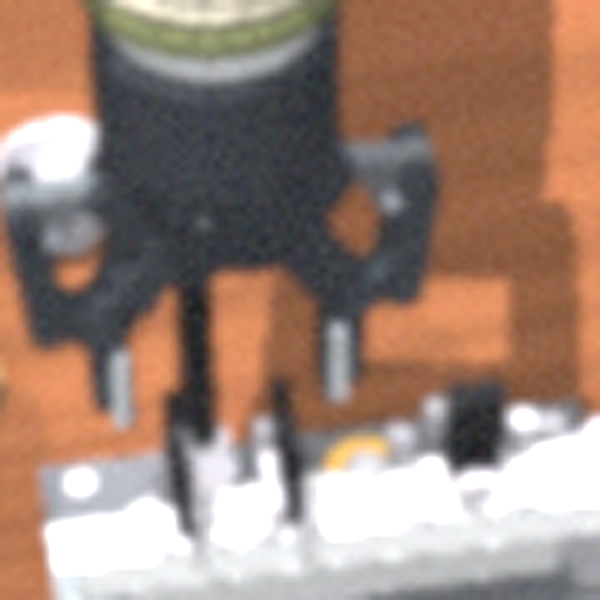

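Call:
carry_out --steps '[-0.05,-0.05,0.6,0,0,0,0.5,0,0,0.6,0,0,0,0.5,0,0,0.6,0,0,0,0.5,0,0,0.4,0,0,0,0.5,0,0,0,0,0,0,0.5]'

```text
time_s: 9.68
eef_pos: [646.4, -72.8, 94.1]
ee_rot: [-0.0, 0.998, -0.06, -0.001]
force: [-0.4, 0.3, 0.9]
grip_width: 0.756
```

Call:
carry_out --steps '[0,0,0,0,0,0,0.2,0,0,0,0,0,0,0.2,0,0,0,0,0,0,0.05,0,0,0,0,0,0,0.05,0,0,-0.1,0,0,0,-0.1,0,0,0,0,0,0,-0.1,0,0,-0.1,0,0,0,-0.25,0,0,-0.1,0,0,0,-0.25,0,0,-0.1,0,0,0,-0.4,0,0,0,0,0,0,-0.4,0,0,0,0,0,0,-1,0,0,0,0,0,0,-1,0,0,0,0,0,0,-1,0,0,0,0,0,0,-1,0,0,0,0,0,0,-1,0,0,0,0,0,0,-1]' --grip_force 40

```text
time_s: 11.02
eef_pos: [646.8, -72.3, 100.2]
ee_rot: [-0.0, 0.998, -0.06, -0.0]
force: [-4.3, 4.6, 4.2]
grip_width: 0.199
```

```bash
python3 w.py 647.3 -72.5 94;python3 look.py scene s11 220 160 90
```

```text
t 11.0167 pos [646.81 -72.34 100.22] yaw -0.11965746014627382 z [-0.  0. -1.] F [-4.34  4.56  4.19] w 0.19864119940101926 
joints [-0.29  0.67  1.21  0.    1.26  1.4 ]
tool shift cm [0.05 0.01 0.62]
```

View pics/s11.png

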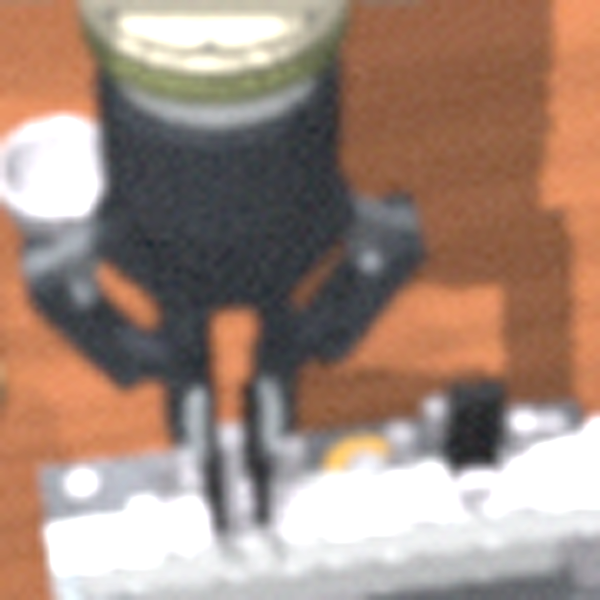

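Call:
carry_out --steps '[0,0,0,0,0,0,-1,0,0,0,0,0,0,0.3,0,0,0,0,0,0,0.3,0,0,0,0,0,0,0.3,0,0,0,0,0,0,0.3,0,0,-2,0,0,0,0.3,0,0,-3,0,0,0,0.3,0,0,-3,0,0,0,0.3,0,0,0,0,0,0,0.3,0,0,0,0,0,0,0.3]' --grip_force 50

```text
time_s: 11.9
eef_pos: [647.8, -73.3, 181.5]
ee_rot: [0.001, 0.998, -0.06, 0.002]
force: [-1.5, 0.6, -0.1]
grip_width: 0.649
```

```bash
python3 w.py 587 -70.3 180;python3 look.py scene s12 220 160 90
```

```text
t 11.9 pos [647.75 -73.31 181.45] yaw -0.12011638526874126 z [ 0. -0. -1.] F [-1.55  0.57 -0.13] w 0.6487069964763187 
joints [-0.29  0.61  1.1  -0.    1.43  1.4 ]
tool shift cm [-6.07  0.43  0.12]
```

View pics/s12.png

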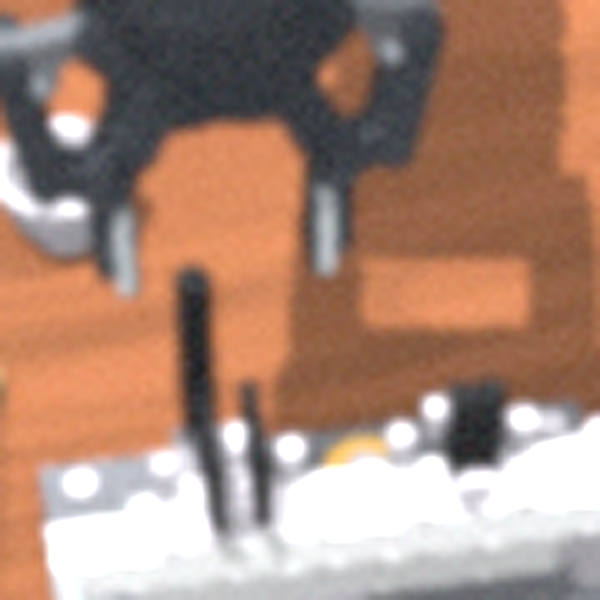

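Call:
carry_out --steps '[-2.0,0.1,0,0,0,0,0.3,-2.1,0.2,0,0,0,0,0.3,-2.0,0.1,0,0,0,0,0.3,0,0,1.0,0,0,0,0.3,0,0,0,0,0,0,0.3,0,0,0,0,0,0,0.3]'

```text
time_s: 12.45
eef_pos: [585.8, -69.6, 168.3]
ee_rot: [-0.0, 0.998, -0.06, -0.001]
force: [0.3, -0.2, -0.0]
grip_width: 0.653
```

```bash
python3 w.py 587 -70.3 98;python3 look.py scene s13 210 150 100
```

```text
t 12.45 pos [585.84 -69.59 168.3 ] yaw -0.12014792199522108 z [-0.  0. -1.] F [ 0.34 -0.19 -0.04] w 0.6530042380237808 
joints [-0.32  0.48  1.34  0.    1.32  1.37]
tool shift cm [0.14 0.06 7.03]
```

View pics/s13.png

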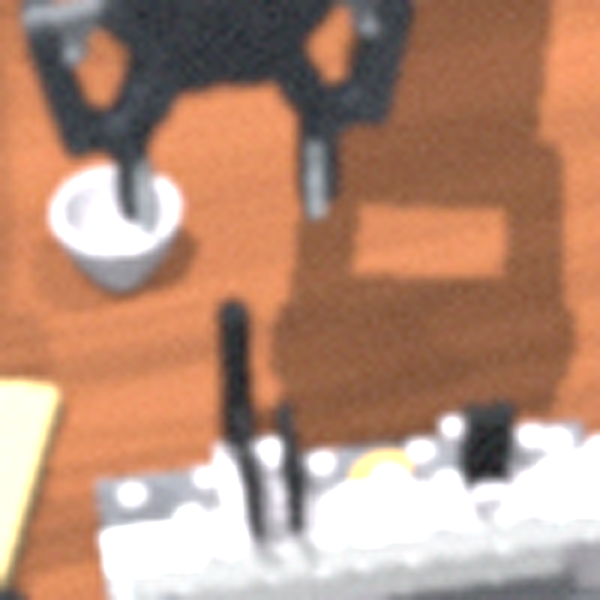

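Call:
carry_out --steps '[0.1,0,1.5,0,0,0,0.3,0,0,2.0,0,0,0,0.3,0,0,1.5,0,0,0,0.3,0,0,1.0,0,0,0,0.3,0,0,1.0,0,0,0,0.3,0,0,0,0,0,0,0.3,0,0,0,0,0,0,0.3]'

```text
time_s: 13.08
eef_pos: [587.2, -69.8, 99.5]
ee_rot: [-0.0, 0.998, -0.06, -0.0]
force: [0.5, -0.4, 0.1]
grip_width: 0.651
```

```bash
python3 w.py 587 -70.3 98;python3 look.py scene s14 210 150 100
```

```text
t 13.0833 pos [587.18 -69.78  99.55] yaw -0.12000338795591992 z [-0.  0. -1.] F [ 0.46 -0.4   0.11] w 0.6511740587355316 
joints [-0.32  0.55  1.42  0.    1.17  1.37]
tool shift cm [-0.01  0.05  0.15]
```

View pics/s14.png

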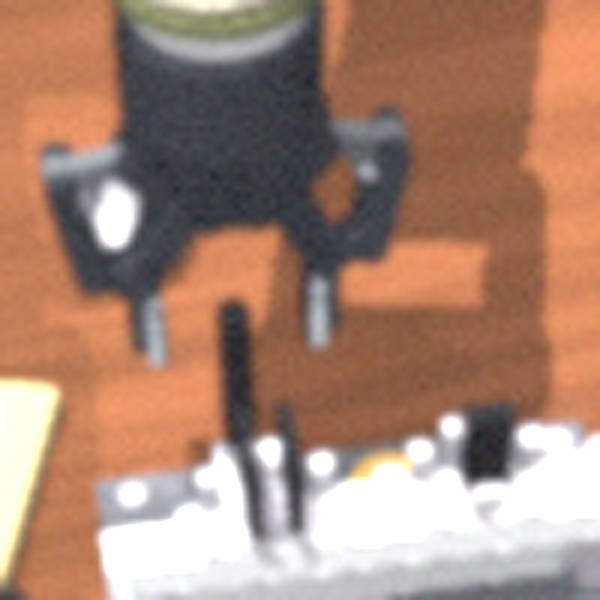

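Call:
carry_out --steps '[0,0,0.5,0,0,0,0.3,0,0,0.3,0,0,0,0,0,0,0,0,0,0,-0.4,0,0,0,0,0,0,-0.4,0,0,0,0,0,0,-1,0,0,0,0,0,0,-1,0,0,0,0,0,0,-1,0,0,0,0,0,0,-1,0,0,0,0,0,0,-1,0,0,0,0,0,0,-1]' --grip_force 60

```text
time_s: 13.97
eef_pos: [587.1, -70.0, 91.8]
ee_rot: [0.0, 0.998, -0.06, 0.0]
force: [-1.6, -2.7, 4.1]
grip_width: 0.144
```

```bash
python3 w.py 587 -70.3 98;python3 look.py scene s15 210 150 100; python3 - <<'E'
import numpy as np
from h import *
# waypoints about hinge
yaw=-.12;H=np.array([644.2,53.8])
Rg=np.array([[np.cos(yaw),-np.sin(yaw)],[np.sin(yaw),np.cos(yaw)]])
Tx=np.array([np.cos(yaw),np.sin(yaw)]);Ty=np.array([np.sin(yaw),-np.cos(yaw)])
def P(a): return Rg@np.array([-42*np.cos(a)-130*np.sin(a),42*np.sin(a)-130*np.cos(a)])+H
pr=P(0);print(pr)
for a in np.arange(.1,1.75,.1):
    p=P(a);d=p-pr;print("%.1f"%a,p.round(1),"tool x,y cm %.2f %.2f"%(d@Tx/10,d@Ty/10));pr=p
E
```

```text
t 13.9667 pos [587.06 -69.95  91.84] yaw -0.12002511666618149 z [ 0. -0. -1.] F [-1.64 -2.67  4.08] w 0.14426203407886573 
joints [-0.32  0.56  1.43 -0.    1.15  1.37]
tool shift cm [-0.    0.04 -0.62]
[586.93945035 -70.23720995]
0.1 [574.8 -63.9] tool x,y cm -1.28 -0.48
0.2 [563.4 -56.4] tool x,y cm -1.22 -0.61
0.3 [552.8 -47.8] tool x,y cm -1.16 -0.73
0.4 [543.2 -38.1] tool x,y cm -1.08 -0.84
0.5 [534.5 -27.6] tool x,y cm -0.99 -0.94
0.6 [526.9 -16.2] tool x,y cm -0.89 -1.04
0.7 [520.5  -4.2] tool x,y cm -0.78 -1.12
0.8 [515.3   8.5] tool x,y cm -0.66 -1.19
0.9 [511.4  21.6] tool x,y cm -0.54 -1.25
1.0 [508.9  35. ] tool x,y cm -0.41 -1.30
1.1 [507.7  48.6] tool x,y cm -0.28 -1.34
1.2 [507.8  62.2] tool x,y cm -0.15 -1.36
1.3 [509.4  75.8] tool x,y cm -0.01 -1.37
1.4 [512.2  89.1] tool x,y cm 0.13 -1.36
1.5 [516.4 102.1] tool x,y cm 0.26 -1.34
1.6 [521.9 114.7] tool x,y cm 0.39 -1.31
1.7 [528.6 126.6] tool x,y cm 0.52 -1.26
```

View pics/s15.png

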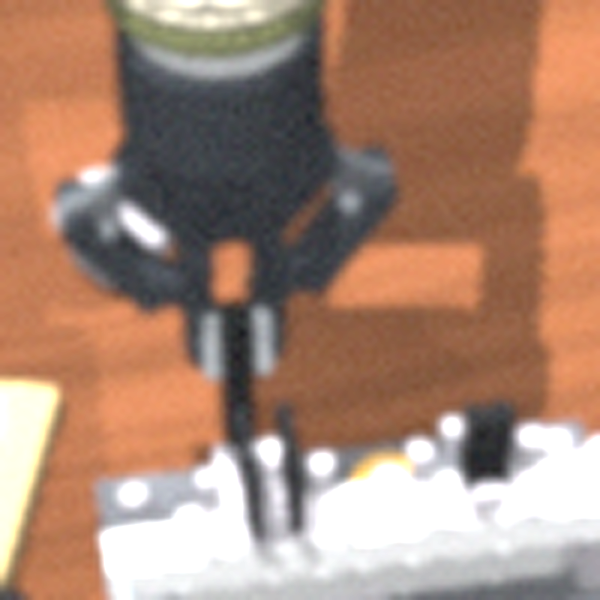

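The post is held. I'll start the swing.

Call:
carry_out --steps '[-0.64,-0.24,0,0,0,0,-1,-0.64,-0.24,0,0,0,0,-1,-0.61,-0.3,0,0,0,0,-1,-0.61,-0.3,0,0,0,0,-1,-0.58,-0.36,0,0,0,0,-1,-0.58,-0.36,0,0,0,0,-1,-0.54,-0.42,0,0,0,0,-1,-0.54,-0.42,0,0,0,0,-1,0,0,0,0,0,0,-1]'

```text
time_s: 14.77
eef_pos: [542.1, -36.5, 91.8]
ee_rot: [-0.0, 0.998, -0.06, -0.0]
force: [0.7, -0.7, 4.3]
grip_width: 0.147
```

```bash
python3 w.py 543.2 -38.1 92;python3 look.py scene s16 190 130 140
```

```text
t 14.7667 pos [542.08 -36.53  91.79] yaw -0.11914189683782696 z [ 0.  0. -1.] F [ 0.66 -0.71  4.33] w 0.14662500636493847 
joints [-0.28  0.46  1.59  0.    1.1   1.41]
tool shift cm [ 0.13  0.14 -0.02]
```

View pics/s16.png

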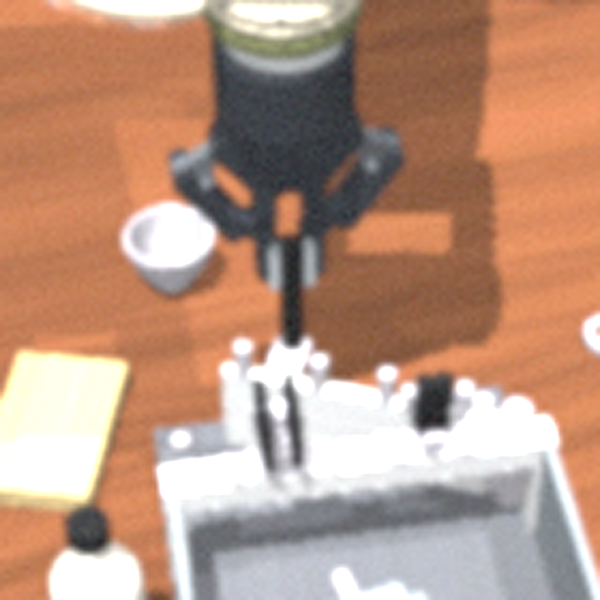

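The gate is swinging freely with the post in hand. I'll take it through the detent.

Call:
carry_out --steps '[-0.5,-0.47,0,0,0,0,-1,-0.5,-0.47,0,0,0,0,-1,-0.45,-0.52,0,0,0,0,-1,-0.45,-0.52,0,0,0,0,-1,-0.39,-0.56,0,0,0,0,-1,-0.39,-0.56,0,0,0,0,-1,-0.33,-0.6,0,0,0,0,-1,-0.33,-0.6,0,0,0,0,-1,-0.27,-0.63,0,0,0,0,-1,-0.27,-0.63,0,0,0,0,-1,-0.2,-0.65,0,0,0,0,-1,-0.2,-0.65,0,0,0,0,-1,0,0,0,0,0,0,-1]'

```text
time_s: 15.9
eef_pos: [508.8, 36.6, 91.8]
ee_rot: [-0.0, 0.998, -0.059, 0.001]
force: [4.2, -0.4, 4.9]
grip_width: 0.144
```

```bash
python3 w.py 508.9 35 92
```

```text
t 15.9 pos [508.76  36.62  91.77] yaw -0.11888423968017518 z [ 0.  0. -1.] F [ 4.19 -0.39  4.92] w 0.14441869638413227 
joints [-0.16  0.39  1.69  0.    1.06  1.53]
tool shift cm [ 0.03  0.16 -0.02]
```

Call:
carry_out --steps '[-0.14,-0.67,0,0,0,0,-1,-0.14,-0.67,0,0,0,0,-1,-0.07,-0.68,0,0,0,0,-1,-0.07,-0.68,0,0,0,0,-1,0,-0.68,0,0,0,0,-1,0,-0.68,0,0,0,0,-1,0.06,-0.68,0,0,0,0,-1,0.06,-0.68,0,0,0,0,-1,0.13,-0.67,0,0,0,0,-1,0.13,-0.67,0,0,0,0,-1,0.19,-0.65,0,0,0,0,-1,0.19,-0.65,0,0,0,0,-1,0.1,-0.26,0,0,0,0,-1,0,0,0,0,0,0,-1,0,0,0,0,0,0,-1,0,0,0,0,0,0,-1]'

```text
time_s: 17.23
eef_pos: [523.0, 117.1, 91.7]
ee_rot: [0.0, 0.998, -0.06, 0.0]
force: [2.0, -3.8, 7.3]
grip_width: 0.143
```

```bash
python3 w.py 523 117 92;python3 look.py scene s17 190 130 200; python3 look.py top t17 160 80 240
python3 - <<'E'
from rig import readout
import numpy as np
p=readout.sense()['eef_pos'][:2]-[644.2,53.8];print(np.hypot(*p))
y=-.12;l=np.array([[np.cos(y),np.sin(y)],[-np.sin(y),np.cos(y)]])@p
print(((np.arctan2(-130,-42)-np.arctan2(l[1],l[0]))+np.pi)%(2*np.pi)-np.pi)
E
```

```text
t 17.2333 pos [523.05 117.1   91.72] yaw -0.11980426548106271 z [ 0. -0. -1.] F [ 2.   -3.81  7.33] w 0.14272463754289608 
joints [ 0.    0.45  1.61 -0.    1.09  1.69]
tool shift cm [-0.    0.01 -0.03]
136.67732421709601
1.6192508582039142
```

View pics/s17.png

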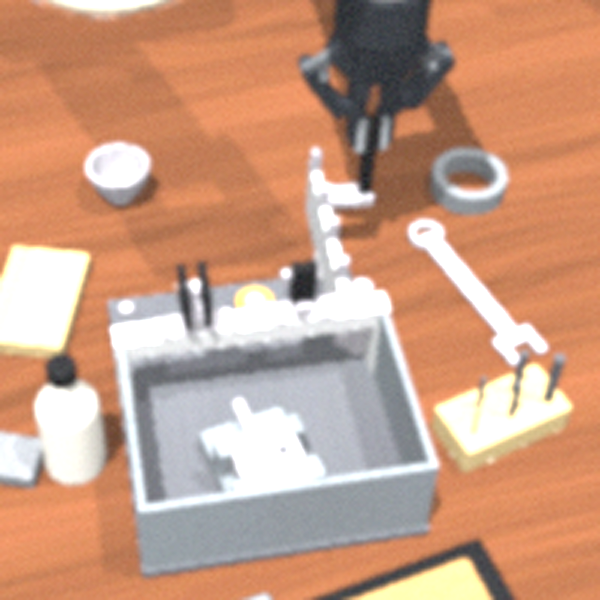

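View pics/t17.png

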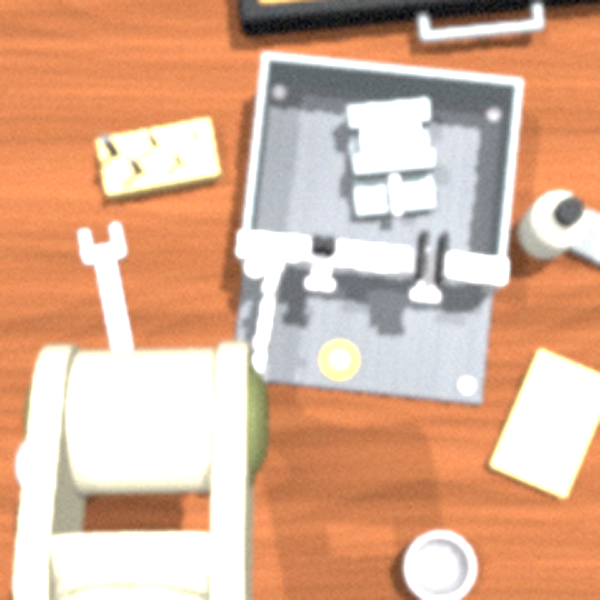

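The gate stands about square to the box (gate top at (268,310) in the top view). Both catches are in, the post is gripped and the bystanders haven't moved. I'll hand it in.

```bash
python3 -c "
from rig import finish_job,readout
print(finish_job()); s=readout.sense(); print(s['time_s'],s['eef_pos'],s['grip_width'])"
```

```text
the job is handed in; nothing more can be done
None
the job is handed in; nothing more can be done
```

The guard is open and the job is handed in at about 17.3 s. I squeezed the peg catch fully first, then the plate catch. I then gripped the pull post at 60 N and swung the gate past the detent to about 1.62 rad, and I was still holding it there.

**Last checks:**
- **Gate and grip:** the gripper was on the post's arc, 136.7 mm from the hinge against 137 mm expected. The opening held at 0.14, so the post was still in the jaws. The force on the tool was only a few newtons.
- **Pictures:** both catches looked fully closed, the gate stood about square to the box, and the vise and other things looked to be where they were.

**What disagreed:**
- **Fingertip height:** the fingertips looked about 20–30 mm higher in the scene camera than the reported TCP. I set the grasp heights from the pictures and by feel, at a reported TCP height of 92–100 mm.
- **Squeeze width:** the opening at full squeeze read 0.18–0.20, about 16 mm, rather than the 22 mm expected. I took the catches as fully squeezed because both stopped at about the same reading and looked closed.

The hand-in gave no verdict, and I could not read the state after it.

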